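# Fill the sloping wedge tray, head to tail

## Robot

A 7-joint arm with a two-finger parallel gripper is mounted at the origin on a cart in front of the work surface, level with it; the furniture and walls round the work are solid. World frame = base frame: x ahead of the robot, y to its left, z up, the work surface at z = 0. Lengths are in mm, angles in rad, forces in N, time in s.
With the tool pointing down it reaches from about 400 to 875 mm from the base axis. Payload 4.4 kg.
Tool frame: the origin (TCP) lies on the centre line of the jaws, within the pads' length; the fingertips stand 11 mm ahead of it and the grasp point (between the pads) lies 8 mm behind it (ctrl.tips_ahead is the distance from the TCP to the fingertips, in mm); z points along the fingers, y is the line along which they close (so a half turn about z gives the same grasp; the last joint's range is limited). The gripper opens to 85 mm and grips with 20 to 120 N. Pads are 22 mm wide; open, the fingers measure 114 mm over their backs; the gripper's body (76 mm by 85 mm) begins 54 mm behind the grasp point. The pads swing forward as they close: fully open they stand 13 mm farther back than shut.
Start: joints at [-1.393, 0.628, 0.038, 1.517, -0.027, 0.996, -0.02], TCP at [156.88, 630.798, 242.313] pointing down, gripper open.
Joint ranges: [-3.06, 3.06], [-0.37, 2.12], [-1.25, 1.32], [0.18, 2.47], [-1.1, 4.24], [0.23, 1.98], [-2.94, 2.94]. Speed limits (rad/s): [2.57, 2.57, 3.14, 3.14, 3.14, 3.14, 3.14].

## Interface

Orientations are given as [roll, pitch, yaw] about the fixed x, y, z axes, in that order (R = Rz(yaw) Ry(pitch) Rx(roll)).
In Python, from cell import ctrl, eyes, job gives the robot as it stands. The module is installed in compiled form; this text tells all that it offers.
- The arm moves only by the tool carry_out, never from a script. Its argument "moves" is a list of rows, each an object of numbers: "tx", "ty", "tz": the shift along the tool's x, y, z as a fraction of full scale; "twist": the turn about the tool's z as a fraction of full scale; "fingers": the opening, from 0 (shut) to 1 (fully open). In form: [{"tx": .., "ty": .., "tz": .., "twist": .., "fingers": ..}, ...]. A call has 1 to 12 rows; each row shifts and turns the commanded pose from where the row before left it, along the tool's axes as they then stand; what a row does not reach is not made up. Full scale, the value 1, is 0.3 m for a shift and pi rad for a turn. A row lasts 1/8 s, in which the tool goes at most 62.5 mm and 10.7 degrees, less where a joint would pass 70% of its speed; a pose out of reach is approached as far as the arm can. A call with a number of a shift or a turn outside -1 to 1 is refused whole. A call with a gripper value outside its range is refused whole. The fingers move at their own pace and stop on an object; the grip force is fixed at half the most. Time passes only in rows, so rows that do not move let the fingers close. It gives the time, the measured TCP pose, the force, the opening and the grip force at its end, in the units of the state.
- ctrl.read_state(): the state, without advancing time (a new reading comes with each control period).
- eyes.get_image(name): name is "scene" or "top" or "wrist"; returns a dict with "color" (480x640x3 uint8, blue, green, red), "fovy" (degrees; the focal length in pixels is half the picture's height over the tangent of half this angle, whatever the lens; pixels are square), "cx", "cy" (the principal point, pixels), "k1" (the pictures are not rectified: a ray, as slopes to the right and down, at radius r is drawn at 1 + k1 r^2 times it, then the intrinsics apply), "world_from_camera" (4x4, takes a point from camera to world coordinates). Camera axes: x right, y up, looking along -z (the intrinsics and any distortion apply to the point x, -y, -z); pixel columns grow to the right and rows downward; lengths in mm; the calibration is good to about 2 mm. A picture is of the moment at which its call begins. There is no depth.
- job.finish_job(): hands the job in; it is judged then, once.
The state is a dict: "clock": time; "qpos": joint angles; "qd": joint speeds; "tau": joint torques, N m; "eef_pos": TCP position; "tool_rot": TCP orientation; "force": force on the tool from outside, world axes, zero at the start; "torque": the same for the moment, N m; "width": finger opening in mm; "gripper_force": force on a finger pad.
Only numpy, scipy, OpenCV 4.12 (cv2) and the standard library are available. Lean on these libraries where they do the work, as an engineer would, in place of code of your own. Each camera call takes 0.05 s, during which the arm holds its last target. There are 200 camera calls.

## Task

Pack the two loose taper wedges from the worktop into the empty half of the sloping tray beside the two that are already there, continuing the pattern alternately head to tail, so that all four lie flat on the tray floor, grips up, and fill it. Leave the two packed wedges in the tray, and do not disturb the tape roll, the brush or the small bottle standing around.

Things in the scene. Friction and masses are not known exactly. Their poses are not given: they have to be found in the camera images.
- bed: grey open tray, 158 x 158 mm inside, walls 22 mm high and 6 thick, fixed, sloping 0.5 rad with the low edge towards the robot. Origin: centre of the inner floor, 60 mm above the worktop; +x up the slope, +y left, z square out of the floor. Holds four wedges side by side, lengths along x, centres 37 mm apart, 10 mm play in all. Right half (y<0) taken, left half empty
- packed1: packed at the right wall of the tray, thick end down the slope: wooden taper wedge 150 mm long, 35 high, 52 wide at the thick end, 22 at the thin end. Origin: middle of the underside; +x to the thin end; thick end x=-75, thin end x=+75. Straight side: plane y=-18.5; slanting side from y=+33.5 (thick end) to +3.5 (thin end); z up. 
- packed2: packed left of packed1, turned half round to it: thick end up the slope, straight side facing the empty half. Shape, axes and grip as packed1. 
- wedge1: loose wedge lying flat on the worktop, grip up, in one of two places left of the tray, thick end roughly towards the robot; 110 to 230 g. Shape, axes and grip as packed1. 
- wedge2: loose wedge lying flat on the worktop, grip up, in the other of the two places, thick end roughly away from the robot; 110 to 230 g. Shape, axes and grip as packed1. 
- packed1_grip (a point): top of the finger grip of packed1: a wooden block on the wedge, 36 mm long (along x), 18 wide (across y), rising 32 mm above the wedge's top face; this point is the centre of its top, at x=-33, y=0, z=67 in the wedge's frame. All four wedges have the same grip
- wedge1_grip (a point): the same point on wedge1's grip
- wedge2_grip (a point): the same point on wedge2's grip
- tape: roll of masking tape lying flat on the worktop, 96 mm across, 25 mm high, right front. Origin: centre of its underside. A bystander.
- brush: flat paint brush lying on the worktop in front of the tray, 214 mm long (along its y), 42 mm wide, 22 mm high. Origin: centre of its underside. A bystander.
- small_bottle: small bottle with a black cap, 42 mm across, 106 mm high, standing on the worktop behind the loose wedges. Origin: centre of its underside. A bystander.

How it is judged (in metres and radians):
At the end, for the whole second after the job is handed in: All four wedges lie at rest on the tray floor: each underside within 4 mm of the floor and parallel to it within 0.05 rad, lengths along the slope within 0.07 rad, centres within 12 mm of the middle of the tray along the slope and within 66 mm of it across (z of packed1 in the frame of bed between -0.004 and 0.004 m and x of packed1 in the frame of bed between -0.012 and 0.012 m and y of packed1 in the frame of bed between -0.066 and 0.066 m and angle between the z axis of each of packed1, packed2, wedge1, wedge2 and the z axis of bed, either way round below 0.05 rad and angle between the x axis of each of packed1, packed2, wedge1, wedge2 and the x axis of bed, either way round below 0.07 rad and linear speed of each of packed1, packed2, wedge1, wedge2 below 0.02 m/s and z of packed2 in the frame of bed between -0.004 and 0.004 m and x of packed2 in the frame of bed between -0.012 and 0.012 m and y of packed2 in the frame of bed between -0.066 and 0.066 m and z of wedge1 in the frame of bed between -0.004 and 0.004 m and x of wedge1 in the frame of bed between -0.012 and 0.012 m and y of wedge1 in the frame of bed between -0.066 and 0.066 m and z of wedge2 in the frame of bed between -0.004 and 0.004 m and x of wedge2 in the frame of bed between -0.012 and 0.012 m and y of wedge2 in the frame of bed between -0.066 and 0.066 m); the robot touches nothing.
It fails at once if a wedge that was already packed is taken out of the tray (lifted more than 20 mm) (z of any of packed1, packed2 in the frame of bed above 0.02 m).
It fails at once if the tape roll, the brush or the small bottle is moved more than 30 mm or the bottle is knocked over (distance of any of tape, brush, small_bottle from where it was at the start of the episode above 0.03 m or angle between small_bottle's own z axis and vertical above 0.5 rad).
It also fails if it takes over 51 s, if anything falls off the work surface, if the arm or the gripper's body presses on something with over 40 N, if the wrist force passes 120 N, or if a joint passes its speed limit or range.

## Working session

There is one attempt and no reset: what is moved stays moved. The work goes in short steps, Python scripts to look and compute and a tool call to move; the robot and the scene stay as the last step left them, time stands still between calls to the robot, and variables do not carry over. Pictures are saved under pics/ and viewed, at most 10 in all, crops included, and the job is handed in when it is done.

Besides the shell and the picture viewer there is one more tool, called as name([rows], argument=value, ...), one row to a line, values as JSON. carry_out: Moves the arm, as the interface text tells. Its arguments: {"type":"object","properties":{"moves":{"type":"array","items":{"type":"object","properties":{"tx":{"type":"number","minimum":-1,"maximum":1},"ty":{"type":"number","minimum":-1,"maximum":1},"tz":{"type":"number","minimum":-1,"maximum":1},"twist":{"type":"number","minimum":-1,"maximum":1},"fingers":{"type":"number"}}}}},"required":["moves"]}

```bash
mkdir -p pics
python3 - <<'E'
from cell import ctrl, eyes
import cv2,json
s=ctrl.read_state()
print({k:s[k] for k in ('clock','eef_pos','tool_rot','width','force')})
for n in("scene","top","wrist"):
    im=eyes.get_image(n); cv2.imwrite(f"pics/{n}0.png",im["color"])
    print(n,im["fovy"],im["cx"],im["cy"],im["k1"],im["world_from_camera"])
E
```

```text
{'clock': 0.0, 'eef_pos': array([156.73201537, 630.20232327, 241.41317468]), 'tool_rot': array([-3.13972346e+00,  4.92319468e-05,  2.89780544e+00]), 'width': 85.26084377084949, 'force': array([ 0.1955412 , -0.51675924,  0.53549065])}
scene 57.014742521628364 312.0883932254966 239.05137717325832 -0.07522127297962689 [[ 8.17653599e-01  3.75343778e-01 -4.36531374e-01  1.40932785e+02]
 [-5.75695493e-01  5.38545249e-01 -6.15259063e-01 -5.10356650e+02]
 [ 4.15823666e-03  7.54377932e-01  6.56427182e-01  6.82204634e+02]
 [ 0.00000000e+00  0.00000000e+00  0.00000000e+00  1.00000000e+00]]
top 52.07689233225087 314.3750916451915 247.67379988296094 -0.12743288680514764 [[ 2.43946862e-02  9.85923027e-01 -1.65410652e-01  3.82328712e+02]
 [-9.99248556e-01  1.90623607e-02 -3.37483378e-02  1.31008733e+01]
 [-3.01201458e-02  1.66109636e-01  9.85647181e-01  9.96780332e+02]
 [ 0.00000000e+00  0.00000000e+00  0.00000000e+00  1.00000000e+00]]
wrist 68.31440104915357 317.170517008764 237.5503347077972 -0.05711444157969648 [[ 2.41180407e-01 -9.16804480e-01 -3.18279055e-01  7.56518354e+01]
 [ 9.70478085e-01  2.27140007e-01  8.11153723e-02  6.52458285e+02]
 [-2.07303004e-03 -3.28446286e-01  9.44520376e-01  3.73344694e+02]
 [ 0.00000000e+00  0.00000000e+00  0.00000000e+00  1.00000000e+00]]
```

View pics/top0.png

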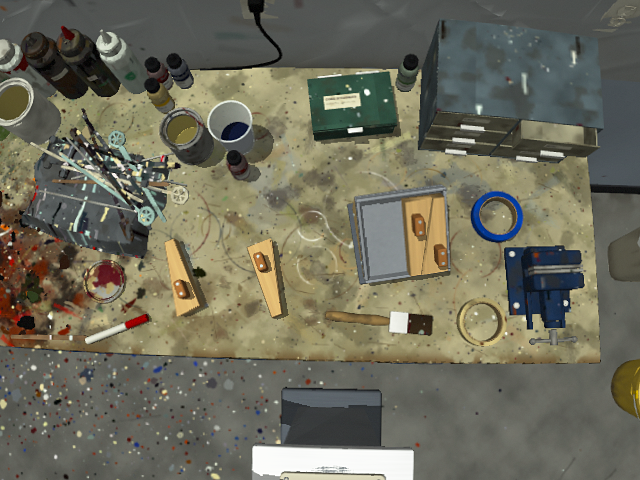

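View pics/scene0.png

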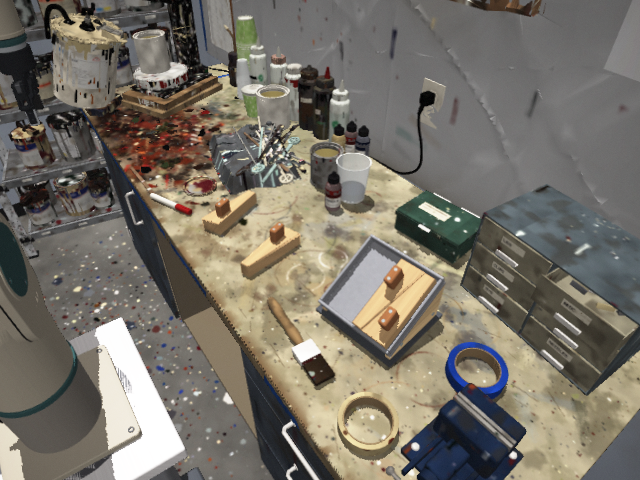

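The top view shows the right-hand loose wedge (about 267,278) with its grip at the far end, so it is wedge2. The left one (about 182,277) has its grip at the near end, so it is wedge1. The tray spans about (350–450, 188–283) and its left half is empty.

```bash
cat > h.py <<'E'
import numpy as np, cv2
from cell import ctrl, eyes
def K(im):
    f=240/np.tan(np.radians(im["fovy"]/2)); return np.array([[f,0,im["cx"]],[0,f,im["cy"]],[0,0,1.]])
def rays(im,px):
    u=cv2.undistortPoints(np.array(px,float).reshape(-1,1,2),K(im),np.array([im["k1"],0,0,0.])).reshape(-1,2)
    T=im["world_from_camera"]; d=np.c_[u[:,0],-u[:,1],-np.ones(len(u))]@T[:3,:3].T
    return T[:3,3],d
def on_z(im,px,z):
    o,d=rays(im,px); return o+d*((z-o[2])/d[:,2])[:,None]
def project(im,P):
    T=im["world_from_camera"]; c=(np.atleast_2d(P)-T[:3,3])@T[:3,:3]
    return cv2.projectPoints(c*[1,-1,-1],np.zeros(3),np.zeros(3),K(im),np.array([im["k1"],0,0,0.]))[0].reshape(-1,2)
def blobs(im,lo,hi,amin,roi=None):
    m=cv2.inRange(cv2.cvtColor(im["color"],cv2.COLOR_BGR2HSV),lo,hi)
    if roi:
        z=np.zeros_like(m); x0,y0,x1,y1=roi; z[y0:y1,x0:x1]=m[y0:y1,x0:x1]; m=z
    cs=cv2.findContours(cv2.morphologyEx(m,cv2.MORPH_CLOSE,np.ones((3,3))),cv2.RETR_EXTERNAL,cv2.CHAIN_APPROX_NONE)[0]
    return [c for c in cs if cv2.contourArea(c)>amin]
def bedT(x,y,yaw):
    from scipy.spatial.transform import Rotation as R
    return np.array([x,y,60.]),R.from_euler('ZY',[yaw,-0.5]).as_matrix()
E
python3 - <<'E'
from h import *
t=eyes.get_image("top"); s=eyes.get_image("scene")
for im,pts in((t,[(265,262),(265,245),(268,290),(182,292),(188,305),(425,250),(110,180)]),(s,[(276,231),(272,255),(288,245)])):
    h=cv2.cvtColor(im["color"],cv2.COLOR_BGR2HSV); print([h[y,x].tolist() for x,y in pts])
a=cv2.resize(t["color"][175:295,340:460],(480,480),interpolation=cv2.INTER_CUBIC)
b=cv2.resize(t["color"][230:330,150:300],(None or (720,480)),interpolation=cv2.INTER_CUBIC)
cv2.imwrite("pics/a.png",np.hstack([a,b[:,60:380]])); 
c=cv2.resize(s["color"][225:375,310:460],(600,600),interpolation=cv2.INTER_CUBIC); cv2.imwrite("pics/c.png",c)
E
```

```text
[[13, 156, 54], [20, 121, 222], [19, 122, 224], [14, 96, 194], [20, 121, 229], [19, 126, 154], [30, 32, 55]]
[[11, 150, 143], [16, 114, 119], [16, 109, 126]]
```

View pics/a.png

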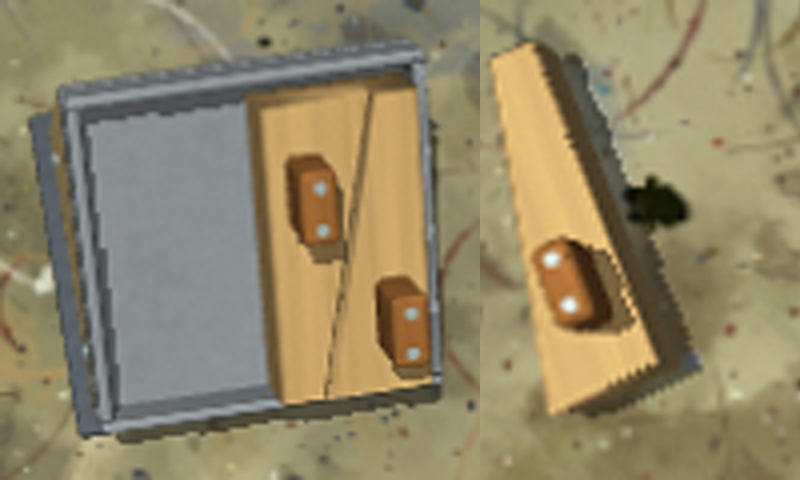

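View pics/c.png

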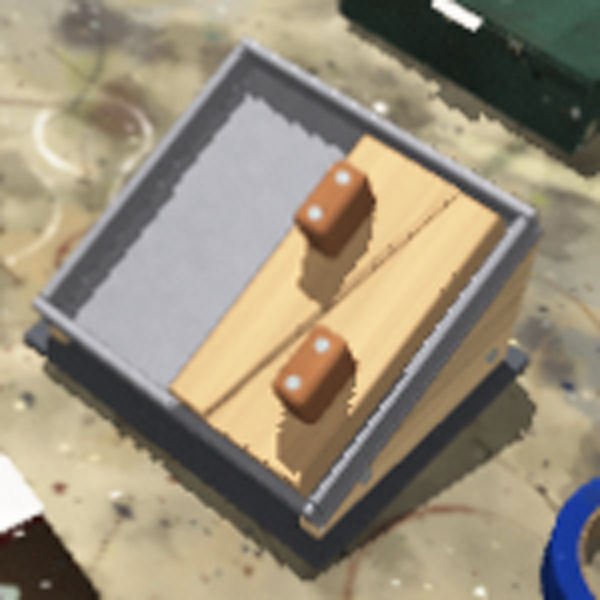

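The tray's outer rim corners in the crops are:
- **Top view:** (62,90), (423,42), (105,432).
- **Scene view:** (247,42), (535,213), (40,303), (312,520).

Each grip top carries two white dots, so the midpoint of the dots gives the grip point.

Run:
```python
from h import *
from scipy.optimize import least_squares
t=eyes.get_image("top"); s=eyes.get_image("scene")
A=lambda p:np.array(p)/4+[340,175]-.4
C=lambda p:np.array(p)/4+[310,225]-.4
cor=np.array([[85,85,22],[85,-85,22],[-85,85,22],[-85,-85,22.]])
tp=A([(62,90),(423,42),(105,432)]); sp=C([(247,42),(535,213),(40,303),(312,520)])
def res(v,full=False):
    o,R=bedT(*v); W=cor@R.T+o
    return np.r_[(project(t,W[:3])-tp).ravel(),(project(s,W)-sp).ravel()]
f=least_squares(res,[550,-100,0.05]); print("bed",f.x,np.round(f.fun.reshape(-1,2),1))
o,R=bedT(*f.x)
def tri(a,b):
    o1,d1=rays(t,[a]);o2,d2=rays(s,[b]);M=np.c_[d1[0],-d2[0]];k=np.linalg.lstsq(M,o2-o1,rcond=None)[0]
    p,q=o1+k[0]*d1[0],o2+k[1]*d2[0]; return (p+q)/2,np.linalg.norm(p-q)
for n,a,b in(("p2",[(319,188),(322,231)],[(343,178),(315,214)]),("p1",[(411,313),(413,354)],[(321,345),(292,382)])):
    p=[tri(A(x),C(y)) for x,y in zip(a,b)]; m=(p[0][0]+p[1][0])/2
    print(n,"grip in bed",np.round(R.T@(m-o),1),"dots",[np.round(R.T@(q[0]-o),1).tolist() for q in p],[round(q[1],1) for q in p])
# packed2 straight edge, top face z=35: crop (248,95)->(282,403)
for px in A([(250,100),(283,400)]):
    oo,d=rays(t,[px]); n=R[:,2]; k=((o+35*n-oo)@n)/(d[0]@n); print("edge",np.round(R.T@(oo+k*d[0]-o),1))
# loose wedges
for name,roi in(("w1",(160,235,212,320)),("w2",(240,235,292,325))):
    w=max(blobs(t,(10,60,150),(22,255,255),50,roi),key=cv2.contourArea)
    h=cv2.cvtColor(t["color"],cv2.COLOR_BGR2HSV); x0,y0,x1,y1=roi
    g=max(blobs(t,(5,135,40),(14,255,200),20,roi),key=cv2.contourArea); bx=cv2.boundingRect(g)
    m=np.zeros((480,640),np.uint8); cv2.drawContours(m,[cv2.convexHull(g)],-1,255,-1)
    wh=((h[...,1]<100)&(h[...,2]>150)&(m>0)).astype(np.uint8)
    n,_,st,ce=cv2.connectedComponentsWithStats(wh); print(name,"grip box",bx,"dots",[(st[i,4],ce[i].round(1).tolist()) for i in range(1,n)])
    P=on_z(t,cv2.approxPolyDP(cv2.convexHull(w),2.5,True).reshape(-1,2),35); print(np.round(P).tolist())
    ys,xs=np.nonzero(wh)
    d=[ce[i] for i in range(1,n)]
    if len(d)>1: q=on_z(t,d,67); print("dots world",q.round(1).tolist(),"mid",q.mean(0).round(1),"yaw",np.arctan2(*(q[0]-q[1])[1::-1]).round(3))
```

```text
bed [ 5.73620283e+02 -1.27624123e+02  1.67149294e-01] [[ 1.9  1.5]
 [ 1.9  0.6]
 [ 0.8  0.2]
 [-0.2 -3. ]
 [ 1.3 -1.8]
 [-2.1 -0.7]
 [-0.  -1.8]]
p2 grip in bed [ 27.1 -18.5  63.3] dots [[37.3, -18.5, 63.2], [16.9, -18.4, 63.3]] [np.float64(1.5), np.float64(1.5)]
p1 grip in bed [-39.2 -56.8  64. ] dots [[-29.1, -56.9, 63.8], [-49.2, -56.7, 64.3]] [np.float64(0.9), np.float64(1.1)]
edge [74.2  4.3 35. ]
edge [-75.7   0.5  35. ]
w1 grip box (177, 280, 13, 18) dots [(np.int32(6), [177.3, 283.5]), (np.int32(10), [180.8, 293.0])]
[[556.0, 338.0, 35.0], [428.0, 274.0, 35.0], [401.0, 313.0, 35.0], [512.0, 358.0, 35.0], [550.0, 352.0, 35.0]]
dots world [[463.0, 308.3, 67.0], [444.8, 300.3, 67.0]] mid [453.9 304.3  67. ] yaw 0.419
w2 grip box (254, 253, 14, 19) dots [(np.int32(8), [257.5, 255.9]), (np.int32(10), [260.8, 265.5])]
[[562.0, 137.0, 35.0], [413.0, 110.0, 35.0], [405.0, 127.0, 35.0], [540.0, 181.0, 35.0]]
dots world [[520.2, 154.1, 67.0], [501.7, 146.9, 67.0]] mid [511.  150.5  67. ] yaw 0.37
```

carry_out([
  {"tx": -0.153, "ty": -0.102, "tz": 0.03, "fingers": 0.6},
  {"tx": -0.153, "ty": -0.102, "tz": 0.03, "fingers": 0.6},
  {"tx": -0.153, "ty": -0.102, "tz": 0.03, "fingers": 0.6},
  {"tx": -0.153, "ty": -0.102, "tz": 0.03, "fingers": 0.6},
  {"tx": -0.153, "ty": -0.102, "tz": 0.03, "fingers": 0.6},
  {"tx": -0.153, "ty": -0.102, "tz": 0.03, "fingers": 0.6},
  {"tx": -0.153, "ty": -0.102, "tz": 0.03, "fingers": 0.6},
  {"tx": -0.153, "ty": -0.102, "tz": 0.03, "fingers": 0.6},
  {"twist": -0.054, "fingers": 0.6},
  {"twist": -0.054, "fingers": 0.6},
  {"twist": -0.054, "fingers": 0.6},
  {"twist": -0.054, "fingers": 0.6},
])

```text
validation failed for argument at $.mo...
```

Run:
```python
from h import *
s=ctrl.read_state(); print(s["clock"],s["eef_pos"],s["tool_rot"],s["width"])
im=eyes.get_image("wrist"); cv2.imwrite("pics/w1.png",im["color"]); print(im["world_from_camera"].round(2).tolist())
```

```text
0.35 [156.85023754 630.69179805 242.12284592] [-3.14124924e+00 -5.76918678e-05  2.89772588e+00] 85.78063161071175
[[0.24, -0.92, -0.32, 75.72], [0.97, 0.23, 0.08, 652.7], [-0.0, -0.33, 0.94, 373.96], [0.0, 0.0, 0.0, 1.0]]
```

View pics/w1.png

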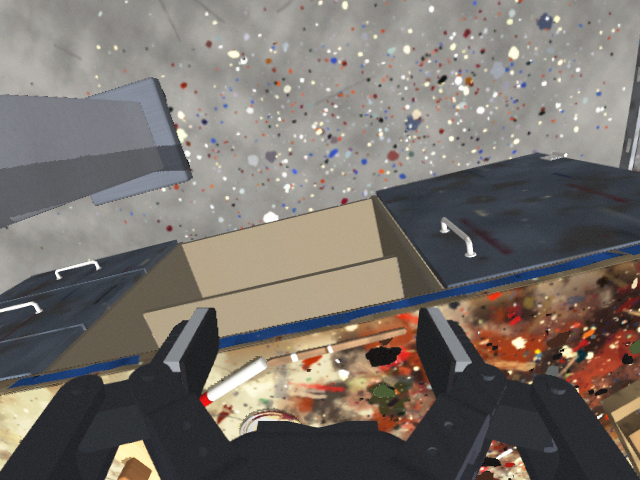

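The arm has not moved because the call was refused. The wrist view shows the fingers at about (195,350) and (440,350). I'll resend with every field filled in.

carry_out([
  {"tx": -0.153, "ty": -0.102, "tz": 0.03, "twist": 0, "fingers": 0.6},
  {"tx": -0.153, "ty": -0.102, "tz": 0.03, "twist": 0, "fingers": 0.6},
  {"tx": -0.153, "ty": -0.102, "tz": 0.03, "twist": 0, "fingers": 0.6},
  {"tx": -0.153, "ty": -0.102, "tz": 0.03, "twist": 0, "fingers": 0.6},
  {"tx": -0.153, "ty": -0.102, "tz": 0.03, "twist": 0, "fingers": 0.6},
  {"tx": -0.153, "ty": -0.102, "tz": 0.03, "twist": 0, "fingers": 0.6},
  {"tx": -0.153, "ty": -0.102, "tz": 0.03, "twist": 0, "fingers": 0.6},
  {"tx": -0.153, "ty": -0.102, "tz": 0.03, "twist": 0, "fingers": 0.6},
  {"tx": 0, "ty": 0, "tz": 0, "twist": -0.054, "fingers": 0.6},
  {"tx": 0, "ty": 0, "tz": 0, "twist": -0.054, "fingers": 0.6},
  {"tx": 0, "ty": 0, "tz": 0, "twist": -0.054, "fingers": 0.6},
  {"tx": 0, "ty": 0, "tz": 0, "twist": -0.054, "fingers": 0.6},
])

```text
clock: 1.9
eef_pos: [454.3, 304.6, 170.4]
tool_rot: [3.142, 0.0, -2.701]
force: [0.3, -0.6, -0.4]
width: 51.5
gripper_force: 0.0
```

Run:
```python
from h import *
im=eyes.get_image("wrist"); cv2.imwrite("pics/w1b.png",im["color"]); print(im["world_from_camera"].round(2).tolist())
print("tips proj",project(im,[[454.3,304.6,159.4],[454,304,67]]))
for z,lo,hi in((67,(4,120,60),(14,255,255)),(35,(14,60,120),(24,255,255))):
    for c in blobs(im,lo,hi,800): print(z,cv2.contourArea(c),on_z(im,cv2.approxPolyDP(cv2.convexHull(c),6,True).reshape(-1,2),z).round(0)[:,:2].tolist())
```

```text
[[-0.43, -0.85, -0.3, 378.71], [0.9, -0.4, -0.14, 269.92], [-0.0, -0.33, 0.94, 302.26], [0.0, 0.0, 0.0, 1.0]]
tips proj [[315.40572759 306.31890624]
 [315.46638551 238.62654253]]
67 4627.5 [[418.0, 539.0], [440.0, 608.0], [527.0, 697.0], [547.0, 686.0], [532.0, 622.0], [509.0, 569.0], [482.0, 545.0], [430.0, 531.0]]
67 1225.0 [[430.0, 298.0], [462.0, 318.0], [471.0, 305.0], [437.0, 289.0]]
67 2029.5 [[481.0, 163.0], [507.0, 175.0], [523.0, 165.0], [528.0, 151.0], [499.0, 139.0]]
35 895.0 [[714.0, 129.0], [682.0, 135.0], [668.0, 150.0], [689.0, 191.0], [730.0, 144.0]]
35 80783.5 [[358.0, 137.0], [329.0, 202.0], [329.0, 539.0], [406.0, 612.0], [504.0, 527.0], [652.0, 346.0], [635.0, 317.0]]
35 46935.0 [[398.0, 35.0], [391.0, 56.0], [441.0, 273.0], [489.0, 295.0], [531.0, 301.0], [618.0, 257.0], [786.0, 119.0], [791.0, 91.0]]
```

View pics/w1b.png

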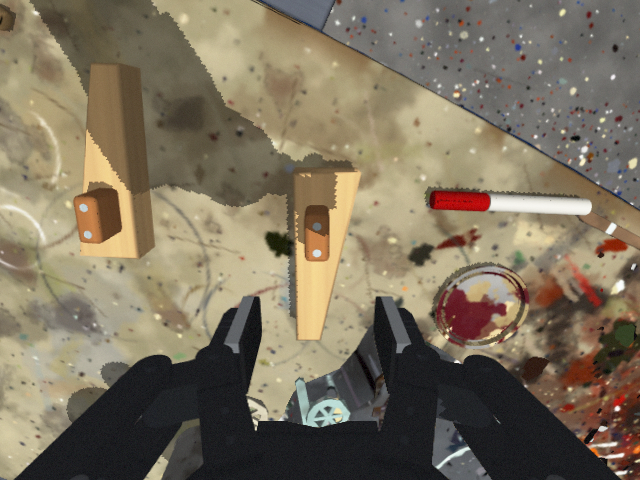

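The view is centred on wedge1, with its grip dots at (317,227) and (317,254), the expected position and aligned. wedge2's dots are at (84,208) and (87,234). I'll descend and grip.

carry_out([
  {"tx": 0, "ty": 0, "tz": 0.13, "twist": 0, "fingers": 0.6},
  {"tx": 0, "ty": 0, "tz": 0.13, "twist": 0, "fingers": 0.6},
  {"tx": 0, "ty": 0, "tz": 0.09, "twist": 0, "fingers": 0.6},
  {"tx": 0, "ty": 0, "tz": 0.04, "twist": 0, "fingers": 0.5},
  {"tx": 0, "ty": 0, "tz": 0, "twist": 0, "fingers": 0},
  {"tx": 0, "ty": 0, "tz": 0, "twist": 0, "fingers": 0},
  {"tx": 0, "ty": 0, "tz": 0, "twist": 0, "fingers": 0},
  {"tx": 0, "ty": 0, "tz": 0, "twist": 0, "fingers": 0},
  {"tx": 0, "ty": 0, "tz": 0, "twist": 0, "fingers": 0},
])

```text
clock: 3.08
eef_pos: [454.4, 304.7, 53.8]
tool_rot: [3.141, 0.001, -2.707]
force: [-0.4, -0.6, 2.8]
width: 17.2
gripper_force: 63.2
```

carry_out([
  {"tx": 0, "ty": 0, "tz": -0.1, "twist": 0, "fingers": 0},
  {"tx": 0, "ty": 0, "tz": -0.2, "twist": 0, "fingers": 0},
  {"tx": 0, "ty": 0, "tz": -0.19, "twist": 0.043, "fingers": 0},
  {"tx": 0, "ty": 0, "tz": 0, "twist": 0.042, "fingers": 0},
  {"tx": 0, "ty": -0.157, "tz": 0, "twist": 0, "fingers": 0},
  {"tx": 0, "ty": -0.18, "tz": 0, "twist": 0, "fingers": 0},
  {"tx": 0, "ty": -0.2, "tz": 0, "twist": 0, "fingers": 0},
  {"tx": 0, "ty": -0.2, "tz": 0, "twist": 0, "fingers": 0},
  {"tx": 0, "ty": -0.2, "tz": 0, "twist": 0, "fingers": 0},
  {"tx": 0, "ty": -0.2, "tz": 0, "twist": 0, "fingers": 0},
  {"tx": 0, "ty": -0.18, "tz": 0, "twist": 0, "fingers": 0},
  {"tx": 0.02, "ty": -0.1, "tz": 0, "twist": 0, "fingers": 0},
])

```text
clock: 4.58
eef_pos: [519.2, -119.3, 200.3]
tool_rot: [-3.14, 0.0, -2.978]
force: [0.3, 0.5, -0.8]
width: 17.0
gripper_force: 62.6
```

Run:
```python
from h import *
s=ctrl.read_state(); print(s["clock"],s["eef_pos"],s["tool_rot"],s["width"])
im=eyes.get_image("wrist"); sc=eyes.get_image("scene")
cv2.imwrite("pics/d.png",cv2.resize(np.hstack([im["color"],sc["color"][100:480,200:520].copy() if 0 else cv2.resize(sc["color"][130:400,260:500],(427,480))]),(800,360)))
cv2.imwrite("pics/d_w.png",im["color"])
```

```text
4.575 [ 519.24818862 -119.31341051  200.27660853] [-3.14024623e+00  2.73600839e-04 -2.97791147e+00] 16.9620727961643
```

View pics/d.png

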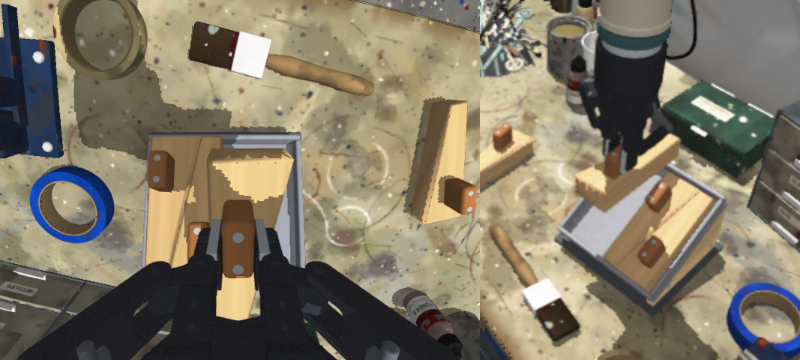

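The right half shows wedge1 held level. The left half shows the tray's low wall at about (150–300,132), nearly level, so the yaw is fine. I'll work out the lateral position from this picture in numbers.

Run:
```python
from h import *
im=eyes.get_image("wrist"); hsv=cv2.cvtColor(im["color"],cv2.COLOR_BGR2HSV)
v=[573.6,-127.6,.167]; o,R=bedT(*v); o=o-[0,0,3]
print("rim low L,R",project(im,[[0,0,0]]@R.T+o) if 0 else project(im,np.array([[-85,85,22],[-85,-85,22],[-79,85,22],[-75,0,35],[-75,21,35]])@R.T+o).round(0).tolist())
def on_bed(px,z):
    oo,d=rays(im,px); n=R[:,2]; k=((o+z*n-oo)@n)/(d@n); return ((oo+k[:,None]*d)-o)@R
for row in (180,186,192,198,204,212):
    r=hsv[row,185:415].astype(int); 
    s=np.where(r[:,1]>70,'W','g'); seg=[];st=0
    for i in range(1,len(s)+1):
        if i==len(s) or s[i]!=s[st]:
            if i-st>3: seg.append((str(s[st]),st+185,i+184,r[(st+i)//2,2].item()))
            st=i
    print(row,seg)
print(on_bed([(400,175),(200,177),(214,212)],22).round(1).tolist())
# p1 dots
m=((hsv[...,1]<90)&(hsv[...,2]>170)).astype(np.uint8); m[:, :190]=0; m[:195]=0; m[340:]=0; m[:,300:]=0
n,_,stt,ce=cv2.connectedComponentsWithStats(m)
for i in range(1,n):
    if 4<stt[i,4]<200: print(stt[i,4],ce[i].round(0),on_bed([ce[i]],67).round(1))
```

```text
rim low L,R [[398.0, 180.0], [197.0, 181.0], [398.0, 187.0], [296.0, 187.0], [322.0, 187.0]]
180 [('W', 185, 192, 77), ('g', 193, 413, 59)]
186 [('g', 185, 189, 90), ('W', 190, 195, 84), ('g', 196, 203, 91), ('W', 204, 297, 136), ('g', 298, 405, 183), ('W', 406, 410, 165), ('g', 411, 414, 182)]
192 [('g', 185, 192, 92), ('W', 193, 198, 76), ('g', 199, 203, 105), ('W', 204, 298, 136), ('g', 299, 403, 122), ('g', 408, 414, 176)]
198 [('g', 185, 197, 86), ('g', 199, 203, 106), ('W', 204, 379, 101), ('g', 380, 407, 71), ('W', 408, 414, 185)]
204 [('g', 185, 202, 79), ('W', 203, 385, 100), ('g', 386, 406, 96), ('W', 407, 414, 187)]
212 [('g', 185, 200, 80), ('W', 201, 206, 108), ('g', 207, 215, 120), ('W', 216, 391, 134), ('g', 392, 403, 152), ('W', 404, 414, 201)]
[[-89.2, 87.0, 22.0], [-88.6, -82.6, 22.0], [-58.0, -69.1, 22.0]]
15 [198. 254.] [[-17.3 -65.2  67. ]]
119 [196. 307.] [[ 18.3 -65.1  67. ]]
19 [192. 278.] [[ -0.9 -68.7  67. ]]
16 [192. 286.] [[  4.8 -68.4  67. ]]
11 [191. 303.] [[ 15.8 -68.6  67. ]]
42 [263. 309.] [[ 19.6 -19.2  67. ]]
41 [191. 317.] [[ 25. -68.  67.]]
```

carry_out([
  {"tx": 0.006, "ty": 0.0175, "tz": 0.08, "twist": 0, "fingers": 0},
  {"tx": 0, "ty": 0, "tz": 0.07, "twist": 0, "fingers": 0},
  {"tx": 0, "ty": 0, "tz": 0.015, "twist": 0, "fingers": 0},
  {"tx": 0, "ty": 0, "tz": 0.015, "twist": 0, "fingers": 0},
])

```text
clock: 5.22
eef_pos: [517.0, -109.8, 146.6]
tool_rot: [3.141, 0.001, -2.973]
force: [-0.0, 0.3, -1.5]
width: 16.3
gripper_force: 62.8
```

carry_out([
  {"tx": 0, "ty": 0, "tz": 0.01, "twist": 0, "fingers": 0},
  {"tx": 0, "ty": 0, "tz": 0, "twist": 0, "fingers": 0},
])

```text
clock: 5.48
eef_pos: [516.7, -110.6, 143.6]
tool_rot: [-3.141, 0.0, -2.974]
force: [1.2, -0.5, -0.5]
width: 16.7
gripper_force: 62.8
```

carry_out([
  {"tx": 0, "ty": -0.0127, "tz": 0, "twist": 0, "fingers": 0},
  {"tx": 0, "ty": 0, "tz": 0.01, "twist": 0, "fingers": 0},
  {"tx": 0, "ty": 0, "tz": 0.01, "twist": 0, "fingers": 0},
])

```text
clock: 5.85
eef_pos: [515.6, -115.5, 137.8]
tool_rot: [-3.141, -0.003, -2.975]
force: [-7.6, -1.1, 9.2]
width: 17.6
gripper_force: 64.3
```

carry_out([
  {"tx": 0.0065, "ty": 0, "tz": 0.012, "twist": 0, "fingers": 0},
  {"tx": 0.0065, "ty": 0, "tz": 0.012, "twist": 0, "fingers": 0},
])

```text
clock: 6.1
eef_pos: [512.2, -116.1, 130.6]
tool_rot: [-3.141, -0.002, -2.975]
force: [-4.9, -0.4, 7.0]
width: 16.8
gripper_force: 64.4
```

Force stays low, so the wedge is turning in the pads.

carry_out([
  {"tx": 0.0065, "ty": 0, "tz": 0.012, "twist": 0, "fingers": 0},
  {"tx": 0.0065, "ty": 0, "tz": 0.012, "twist": 0, "fingers": 0},
  {"tx": 0.0065, "ty": 0, "tz": 0.012, "twist": 0, "fingers": 0},
  {"tx": 0.0047, "ty": 0, "tz": 0.0125, "twist": 0, "fingers": 0},
  {"tx": 0.0047, "ty": 0, "tz": 0.0125, "twist": 0, "fingers": 0},
])

```text
clock: 6.72
eef_pos: [505.4, -117.3, 112.5]
tool_rot: [-3.14, 0.002, -2.975]
force: [-2.0, -1.2, 5.4]
width: 16.6
gripper_force: 65.2
```

carry_out([
  {"tx": 0.0047, "ty": 0, "tz": 0.0125, "twist": 0, "fingers": 0},
  {"tx": 0.0047, "ty": 0, "tz": 0.0125, "twist": 0, "fingers": 0},
  {"tx": 0, "ty": 0, "tz": 0, "twist": 0, "fingers": 0},
])

```text
clock: 7.1
eef_pos: [502.9, -117.5, 104.6]
tool_rot: [-3.141, 0.002, -2.975]
force: [0.3, -1.9, 3.3]
width: 17.3
gripper_force: 65.4
```

Run:
```python
from h import *
s=ctrl.read_state(); print(s["clock"],s["eef_pos"],s["force"])
sc=eyes.get_image("scene"); w=eyes.get_image("wrist")
cv2.imwrite("pics/e.png",np.hstack([cv2.resize(sc["color"][180:380,280:480],(480,480),interpolation=cv2.INTER_CUBIC),w["color"][120:,170:470][:,:300].copy() if 0 else cv2.resize(w["color"][120:480,170:410],(320,480))]))
```

```text
7.1 [ 502.94155765 -117.46518584  104.58707086] [ 0.31392731 -1.92117537  3.25980854]
```

View pics/e.png

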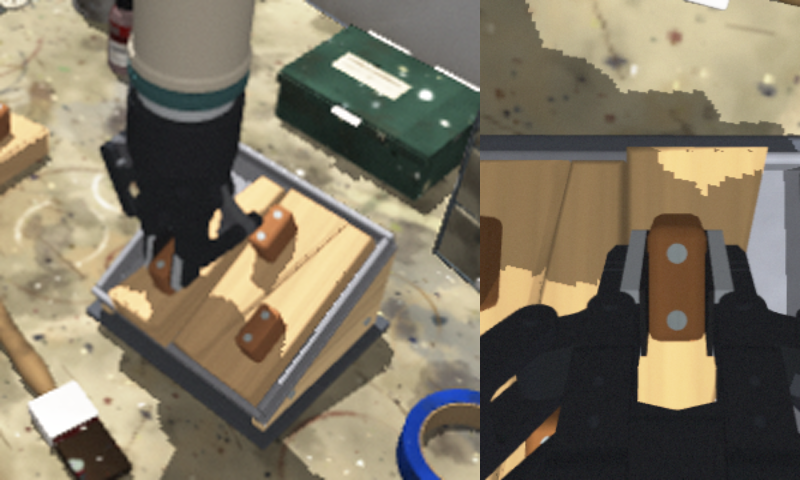

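wedge1 has tilted to nearly the slope and sits beside packed2. Its low end is still over the low wall. Next: lift, shift up the slope, then press down.

carry_out([
  {"tx": 0, "ty": 0, "tz": -0.035, "twist": 0, "fingers": 0},
  {"tx": -0.027, "ty": 0, "tz": 0, "twist": 0, "fingers": 0},
  {"tx": 0, "ty": 0, "tz": 0.012, "twist": 0, "fingers": 0},
  {"tx": 0, "ty": 0, "tz": 0.012, "twist": 0, "fingers": 0},
  {"tx": 0, "ty": 0, "tz": 0.012, "twist": 0, "fingers": 0},
  {"tx": 0, "ty": 0, "tz": 0.012, "twist": 0, "fingers": 0},
  {"tx": 0, "ty": 0, "tz": 0.012, "twist": 0, "fingers": 0},
])

```text
clock: 8.07
eef_pos: [508.2, -115.7, 96.5]
tool_rot: [3.141, -0.003, -2.974]
force: [-5.5, 0.8, 4.4]
width: 16.8
gripper_force: 66.7
```

carry_out([
  {"tx": -0.002, "ty": 0, "tz": 0.012, "twist": 0, "fingers": 0},
  {"tx": 0, "ty": 0, "tz": 0.012, "twist": 0, "fingers": 0},
  {"tx": 0, "ty": 0, "tz": 0.008, "twist": 0, "fingers": 0},
])

```text
clock: 8.45
eef_pos: [507.6, -115.6, 88.3]
tool_rot: [3.141, -0.006, -2.975]
force: [-13.2, 1.9, 42.8]
width: 17.0
gripper_force: 72.9
```

Force rose to 43 N at the expected height, so the wedge is flat on the floor. I'll release and retreat towards wedge2.

carry_out([
  {"tx": 0, "ty": 0, "tz": -0.005, "twist": 0, "fingers": 0.4},
  {"tx": 0, "ty": 0, "tz": 0, "twist": 0, "fingers": 0.4},
  {"tx": 0, "ty": 0, "tz": 0, "twist": 0, "fingers": 0.4},
  {"tx": 0, "ty": 0, "tz": -0.1, "twist": 0, "fingers": 0.4},
  {"tx": 0, "ty": 0, "tz": -0.2, "twist": 0, "fingers": 0.4},
  {"tx": 0, "ty": 0, "tz": -0.1, "twist": 0, "fingers": 0.4},
  {"tx": 0, "ty": 0.2, "tz": 0, "twist": 0, "fingers": 0.5},
  {"tx": 0, "ty": 0.2, "tz": 0, "twist": 0, "fingers": 0.6},
  {"tx": 0, "ty": 0.2, "tz": 0, "twist": 0, "fingers": 0.6},
  {"tx": 0, "ty": 0.2, "tz": 0, "twist": 0, "fingers": 0.6},
  {"tx": 0, "ty": 0, "tz": 0, "twist": 0, "fingers": 0.6},
])

```text
clock: 9.82
eef_pos: [469.2, 127.2, 208.6]
tool_rot: [3.139, 0.0, -2.963]
force: [-0.3, -0.2, 0.9]
width: 51.2
gripper_force: 0.0
```

Run:
```python
from h import *
s=ctrl.read_state(); print(s["clock"],s["eef_pos"],s["tool_rot"])
t=eyes.get_image("top");w=eyes.get_image("wrist")
cv2.imwrite("pics/f.png",np.hstack([cv2.resize(t["color"][175:295,340:460],(320,320),interpolation=cv2.INTER_CUBIC),cv2.resize(w["color"],(427,320))]))
```

```text
9.825 [469.21289693 127.20600051 208.63844745] [ 3.13864618e+00  1.95032409e-04 -2.96347145e+00]
```

View pics/f.png

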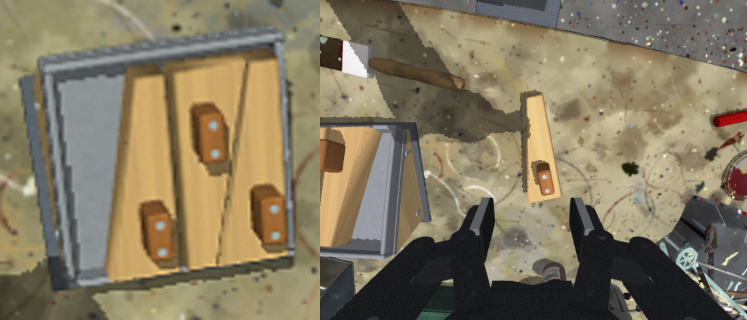

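wedge1 lies flat beside packed2, with its top-view grip at about (157,236) in the crop, in line with the others. The empty slot on the left is clear. wedge2 is ahead of the gripper.

Run:
```python
from h import *
w=eyes.get_image("wrist"); t=eyes.get_image("top"); s=ctrl.read_state(); print(s["eef_pos"],s["tool_rot"])
h=cv2.cvtColor(w["color"],cv2.COLOR_BGR2HSV)
m=((h[...,1]<110)&(h[...,2]>150)).astype(np.uint8); m2=np.zeros_like(m); m2[240:295,320:355]=m[240:295,320:355]
n,_,st,ce=cv2.connectedComponentsWithStats(m2)
d=[ce[i] for i in range(1,n) if st[i,4]>8]; q=on_z(w,d,67); print(np.round(d,1).tolist(),q.round(1).tolist(),q.mean(0).round(1))
if len(q)==2: print("yaw",np.arctan2(*(q[1]-q[0])[1::-1]))
# top-view dots in the tray, bed frame (same camera for all): z=67
o,R=bedT(573.6,-127.6,.167); o=o-[0,0,3]
px=np.array([(160,226),(162,251),(213,126),(215,153),(266,214),(268,238)])/ (320/120)+[340,175]-.4
oo,dd=rays(t,px); nn=R[:,2]; k=((o+67*nn-oo)@nn)/(dd@nn); print((((oo+k[:,None]*dd)-o)@R).round(1).tolist())
# wedge1 top-face slanting edge, wall inner rim
px=np.array([(127,68),(106,278),(58,80),(78,285)])/(320/120)+[340,175]-.4
oo,dd=rays(t,px); 
for z,i in((35,[0,1]),(0,[2,3])):
    k=((o+z*nn-oo)@nn)/(dd[i]@nn); print(z,(((oo+k[:,None]*dd[i])-o)@R).round(1).tolist())
```

```text
[470.69287444 119.47452913 208.45965296] [-3.14064526e+00 -6.03995686e-04 -2.97610591e+00]
[[323.5, 240.3], [350.3, 252.5], [328.9, 284.6], [339.1, 265.1], [343.5, 286.1]] [[482.8, 130.0, 67.0], [489.7, 153.8, 67.0], [521.8, 141.6, 67.0], [502.4, 146.8, 67.0], [521.1, 154.3, 67.0]] [503.6 145.3  67. ]
[[-28.0, 23.9, 67.0], [-46.7, 24.0, 67.0], [38.0, -18.0, 67.0], [18.8, -18.0, 67.0], [-30.8, -50.7, 67.0], [-48.9, -51.1, 67.0]]
35 [[78.1, 31.2, 35.0], [-74.6, 60.8, 35.0]]
0 [[67.4, 75.7, 0.0], [-92.3, 77.9, -0.0]]
```

Run:
```python
from h import *
t=eyes.get_image("top"); s=eyes.get_image("scene")
o,R=bedT(573.6,-127.6,.167); o=o-[0,0,3]
def dots(im,roi):
    out=[]
    for g in blobs(im,(4,130,60),(15,255,220),25,roi):
        m=np.zeros((480,640),np.uint8); cv2.drawContours(m,[cv2.convexHull(g)],-1,255,-1)
        h=cv2.cvtColor(im["color"],cv2.COLOR_BGR2HSV)
        wh=((h[...,1]<115)&(h[...,2]>110)&(m>0)).astype(np.uint8)
        n,_,st,ce=cv2.connectedComponentsWithStats(wh)
        out.append((cv2.boundingRect(g),[ce[i].round(1).tolist() for i in range(1,n) if st[i,4]>2]))
    return out
for im,roi in((t,(345,180,455,285)),(s,(320,240,445,355))):
    for b,d in dots(im,roi):
        oo,dd=rays(im,d) if d else (0,0)
        nn=R[:,2]
        print(b,d, (((oo+(((o+67*nn-oo)@nn)/(dd@nn))[:,None]*dd)-o)@R).round(1).tolist() if d else "")
```

```text
(393, 250, 12, 23) [[399.6, 259.1], [400.5, 269.2]] [[-27.5, 23.9, 67.0], [-47.7, 23.8, 67.0]]
(434, 244, 14, 23) [[442.4, 252.9], [442.8, 263.0]] [[-27.9, -56.6, 67.0], [-48.0, -56.3, 67.0]]
(412, 214, 13, 22) [[419.5, 221.5], [420.2, 232.2]] [[38.7, -18.1, 67.0], [18.4, -17.9, 67.0]]
(379, 307, 20, 24) [[390.1, 310.7], [382.9, 320.5]] [[-27.0, -57.7, 67.0], [-47.7, -58.0, 67.0]]
(343, 283, 21, 23) [[354.3, 285.9], [347.3, 294.7]] [[-27.1, 22.7, 67.0], [-47.2, 22.9, 67.0]]
(384, 265, 20, 24) [[395.4, 268.8], [388.4, 277.8]] [[39.5, -19.3, 67.0], [19.1, -19.1, 67.0]]
```

wedge1 is about 5 mm from packed2, which leaves only about 2 mm of play for wedge2. I'll nudge wedge1 4 mm to the right by its grip.

carry_out([
  {"tx": 0.008, "ty": -0.191, "tz": 0, "twist": 0, "fingers": 0.45},
  {"tx": 0, "ty": -0.2, "tz": 0, "twist": 0, "fingers": 0.45},
  {"tx": 0, "ty": -0.2, "tz": 0, "twist": 0, "fingers": 0.45},
  {"tx": 0, "ty": -0.2, "tz": 0, "twist": 0, "fingers": 0.45},
  {"tx": 0, "ty": 0, "tz": 0.1, "twist": 0, "fingers": 0.45},
  {"tx": 0, "ty": 0, "tz": 0.15, "twist": 0, "fingers": 0.45},
  {"tx": 0, "ty": 0, "tz": 0.1, "twist": 0, "fingers": 0.45},
])

```text
clock: 11.0
eef_pos: [506.7, -115.1, 102.0]
tool_rot: [3.141, -0.002, -2.977]
force: [-0.1, -0.6, -0.2]
width: 38.0
gripper_force: 0.0
```

carry_out([
  {"tx": 0, "ty": 0, "tz": 0.035, "twist": 0, "fingers": 0.45},
  {"tx": 0, "ty": 0, "tz": 0, "twist": 0, "fingers": 0},
  {"tx": 0, "ty": 0, "tz": 0, "twist": 0, "fingers": 0},
  {"tx": 0, "ty": 0, "tz": 0, "twist": 0, "fingers": 0},
  {"tx": 0, "ty": 0, "tz": 0, "twist": 0, "fingers": 0},
  {"tx": 0, "ty": -0.007, "tz": 0, "twist": 0, "fingers": 0},
  {"tx": 0, "ty": -0.007, "tz": 0, "twist": 0, "fingers": 0},
  {"tx": 0, "ty": 0, "tz": 0, "twist": 0, "fingers": 0},
])

```text
clock: 12.0
eef_pos: [508.4, -117.6, 93.3]
tool_rot: [-3.142, 0.0, -2.974]
force: [-0.3, -0.5, 1.1]
width: 17.0
gripper_force: 60.4
```

carry_out([
  {"tx": 0, "ty": -0.008, "tz": 0, "twist": 0, "fingers": 0},
  {"tx": 0, "ty": 0, "tz": 0, "twist": 0, "fingers": 0},
])

```text
clock: 12.25
eef_pos: [508.8, -119.5, 93.2]
tool_rot: [3.141, -0.0, -2.974]
force: [-2.3, 1.7, 1.9]
width: 16.8
gripper_force: 60.6
```

carry_out([
  {"tx": 0, "ty": 0, "tz": 0, "twist": 0, "fingers": 0.4},
  {"tx": 0, "ty": 0, "tz": 0, "twist": 0, "fingers": 0.4},
  {"tx": 0, "ty": 0, "tz": -0.1, "twist": 0, "fingers": 0.4},
  {"tx": 0, "ty": 0, "tz": -0.2, "twist": 0, "fingers": 0.4},
  {"tx": 0, "ty": 0, "tz": -0.1, "twist": 0, "fingers": 0.5},
  {"tx": -0.031, "ty": 0.178, "tz": 0, "twist": 0, "fingers": 0.6},
  {"tx": -0.032, "ty": 0.178, "tz": 0, "twist": 0, "fingers": 0.6},
  {"tx": -0.032, "ty": 0.178, "tz": 0, "twist": 0, "fingers": 0.6},
  {"tx": -0.032, "ty": 0.176, "tz": 0, "twist": 0, "fingers": 0.6},
  {"tx": -0.032, "ty": 0.176, "tz": 0, "twist": 0, "fingers": 0.6},
  {"tx": 0, "ty": 0, "tz": 0, "twist": -0.034, "fingers": 0.6},
  {"tx": 0, "ty": 0, "tz": 0, "twist": -0.033, "fingers": 0.6},
])

```text
clock: 13.75
eef_pos: [511.5, 151.2, 213.0]
tool_rot: [-3.141, 0.0, -2.758]
force: [-0.8, -0.8, -0.8]
width: 51.2
gripper_force: 0.0
```

carry_out([
  {"tx": 0, "ty": 0, "tz": 0.1, "twist": 0, "fingers": 0.6},
  {"tx": 0, "ty": 0, "tz": 0.1, "twist": 0, "fingers": 0.6},
])

```text
clock: 14.0
eef_pos: [512.1, 150.1, 152.8]
tool_rot: [-3.141, 0.002, -2.764]
force: [1.3, 0.2, -0.8]
width: 51.3
gripper_force: 0.0
```

carry_out([
  {"tx": 0.017, "ty": 0, "tz": 0.13, "twist": 0, "fingers": 0.6},
  {"tx": 0, "ty": 0, "tz": 0.13, "twist": 0, "fingers": 0.6},
  {"tx": 0, "ty": 0, "tz": 0.077, "twist": 0, "fingers": 0.5},
  {"tx": 0, "ty": 0, "tz": 0, "twist": 0, "fingers": 0.3},
  {"tx": 0, "ty": 0, "tz": 0, "twist": 0, "fingers": 0},
  {"tx": 0, "ty": 0, "tz": 0, "twist": 0, "fingers": 0},
  {"tx": 0, "ty": 0, "tz": 0, "twist": 0, "fingers": 0},
  {"tx": 0, "ty": 0, "tz": 0, "twist": 0, "fingers": 0},
])

```text
clock: 15.0
eef_pos: [507.0, 148.4, 52.5]
tool_rot: [-3.142, 0.001, -2.764]
force: [-0.4, 0.3, -1.2]
width: 16.8
gripper_force: 61.2
```

carry_out([
  {"tx": 0, "ty": 0, "tz": -0.1, "twist": 0, "fingers": 0},
  {"tx": 0, "ty": 0, "tz": -0.2, "twist": 0, "fingers": 0},
  {"tx": 0, "ty": 0, "tz": -0.19, "twist": 0.034, "fingers": 0},
  {"tx": 0, "ty": 0, "tz": 0, "twist": 0.033, "fingers": 0},
  {"tx": -0.022, "ty": -0.15, "tz": 0, "twist": 0, "fingers": 0},
  {"tx": -0.023, "ty": -0.2, "tz": 0, "twist": 0, "fingers": 0},
  {"tx": -0.023, "ty": -0.2, "tz": 0, "twist": 0, "fingers": 0},
  {"tx": -0.024, "ty": -0.192, "tz": 0, "twist": 0, "fingers": 0},
  {"tx": 0, "ty": 0, "tz": 0, "twist": 0, "fingers": 0},
  {"tx": 0, "ty": 0, "tz": 0, "twist": 0, "fingers": 0},
])

```text
clock: 16.25
eef_pos: [570.7, -66.0, 198.9]
tool_rot: [3.14, -0.001, -2.974]
force: [-0.0, -0.2, -2.3]
width: 17.1
gripper_force: 61.4
```

Run:
```python
from h import *
s=ctrl.read_state(); p=s["eef_pos"]; print(s["clock"],p,s["tool_rot"])
d=p[:2]-[573.6,-127.6]; print("along",d@[.986,.166],"y",d@[-.166,.986])
sc=eyes.get_image("scene"); w=eyes.get_image("wrist")
cv2.imwrite("pics/g.png",np.hstack([cv2.resize(sc["color"][160:380,260:480],(480,480),interpolation=cv2.INTER_CUBIC),cv2.resize(w["color"][120:480,170:410],(320,480))]))
```

```text
16.25 [570.65649091 -66.03828424 198.90012139] [ 3.14047333e+00 -6.19513382e-04 -2.97429813e+00]
along 7.31694484970457 y 61.18847424860705
```

View pics/g.png

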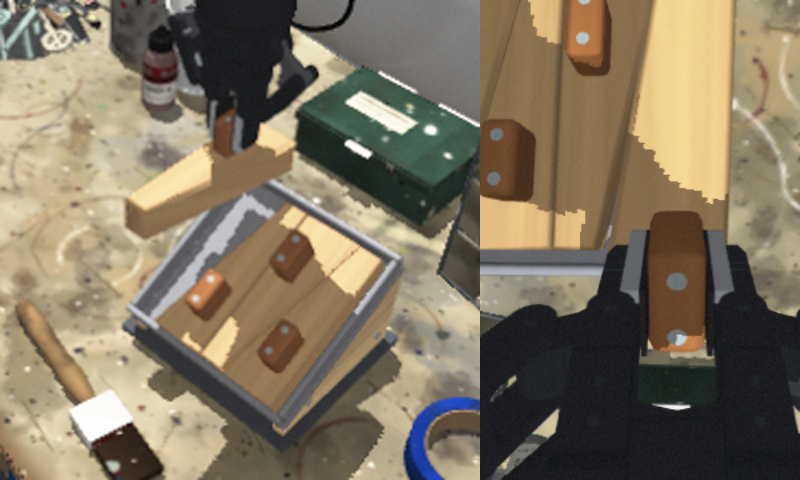

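wedge2 is held level over the empty slot, and wedge1 now sits snug to packed2. That uses up the pictures, so I'll work from numbers from here.

```bash
cat >> h.py <<'E'
def bed_dots(im,roi):
    o,R=bedT(573.6,-127.6,.167); o=o-[0,0,3]; nn=R[:,2]; h=cv2.cvtColor(im["color"],cv2.COLOR_BGR2HSV)
    for g in blobs(im,(4,130,50),(15,255,220),25,roi):
        m=np.zeros((480,640),np.uint8); cv2.drawContours(m,[cv2.convexHull(g)],-1,255,-1)
        wh=((h[...,1]<115)&(h[...,2]>80)&(m>0)).astype(np.uint8)
        n,_,st,ce=cv2.connectedComponentsWithStats(wh); d=[ce[i] for i in range(1,n) if st[i,4]>2]
        if d:
            oo,dd=rays(im,d); print(np.round(d,1).tolist(),(((oo+(((o+67*nn-oo)@nn)/(dd@nn))[:,None]*dd)-o)@R).round(1).tolist())
E
python3 - <<'E'
from h import *
bed_dots(eyes.get_image("scene"),(320,240,445,355))
w=eyes.get_image("wrist")
# low-left rim corner by row scan: project expected places
o,R=bedT(573.6,-127.6,.167); o=o-[0,0,3]
print(project(w,np.array([[-85,87,22],[-85,85,22],[-79,81,0]])@R.T+o).round(0).tolist())
E
```

```text
[[390.1, 310.5], [382.8, 320.4]] [[-26.7, -57.5, 67.0], [-47.6, -57.7, 67.0]]
[[356.0, 287.5], [349.1, 296.5]] [[-27.7, 18.2, 67.0], [-47.9, 18.0, 67.0]]
[[395.3, 268.9], [388.5, 277.8]] [[39.3, -19.2, 67.0], [19.1, -19.3, 67.0]]
[[347.0, 103.0], [344.0, 103.0], [338.0, 123.0]]
```

carry_out([
  {"tx": 0, "ty": 0, "tz": 0.08, "twist": 0, "fingers": 0},
  {"tx": 0, "ty": 0, "tz": 0.06, "twist": 0, "fingers": 0},
  {"tx": 0, "ty": 0, "tz": 0.03, "twist": 0, "fingers": 0},
  {"tx": 0, "ty": 0, "tz": 0, "twist": 0, "fingers": 0},
])

```text
clock: 16.95
eef_pos: [570.8, -65.8, 147.7]
tool_rot: [3.141, -0.001, -2.973]
force: [0.6, 0.8, -1.1]
width: 16.8
gripper_force: 61.4
```

carry_out([
  {"tx": 0, "ty": -0.003, "tz": 0.015, "twist": 0, "fingers": 0},
  {"tx": 0, "ty": 0, "tz": 0.01, "twist": 0, "fingers": 0},
  {"tx": 0, "ty": 0, "tz": 0.004, "twist": 0, "fingers": 0},
])

```text
clock: 17.32
eef_pos: [571.5, -67.6, 140.6]
tool_rot: [-3.141, 0.001, -2.974]
force: [-5.5, 0.2, 12.8]
width: 16.8
gripper_force: 63.2
```

Contact came at the predicted height. I'll drag down the slope while lowering, which turns the wedge.

carry_out([
  {"tx": 0.009, "ty": 0, "tz": 0.0075, "twist": 0, "fingers": 0},
  {"tx": 0.009, "ty": 0, "tz": 0.0075, "twist": 0, "fingers": 0},
])

```text
clock: 17.58
eef_pos: [568.5, -68.3, 137.9]
tool_rot: [-3.14, 0.006, -2.974]
force: [-3.2, 0.0, 14.7]
width: 17.0
gripper_force: 64.4
```

carry_out([
  {"tx": 0.009, "ty": 0, "tz": 0.0075, "twist": 0, "fingers": 0},
  {"tx": 0.009, "ty": 0, "tz": 0.0075, "twist": 0, "fingers": 0},
  {"tx": 0.009, "ty": 0, "tz": 0.0075, "twist": 0, "fingers": 0},
  {"tx": 0.0083, "ty": 0, "tz": 0.0085, "twist": 0, "fingers": 0},
])

```text
clock: 18.08
eef_pos: [558.9, -70.0, 128.2]
tool_rot: [-3.14, 0.008, -2.974]
force: [-0.1, 0.6, 9.5]
width: 16.9
gripper_force: 65.4
```

carry_out([
  {"tx": 0.0083, "ty": 0, "tz": 0.0085, "twist": 0, "fingers": 0},
  {"tx": 0.0083, "ty": 0, "tz": 0.0085, "twist": 0, "fingers": 0},
  {"tx": 0.0083, "ty": 0, "tz": 0.0085, "twist": 0, "fingers": 0},
  {"tx": 0, "ty": 0, "tz": 0, "twist": 0, "fingers": 0},
])

```text
clock: 18.58
eef_pos: [552.4, -71.2, 120.9]
tool_rot: [-3.14, 0.01, -2.974]
force: [0.1, 0.6, 11.4]
width: 17.0
gripper_force: 67.0
```

carry_out([
  {"tx": 0, "ty": 0, "tz": -0.04, "twist": 0, "fingers": 0},
  {"tx": -0.034, "ty": 0.002, "tz": 0, "twist": 0, "fingers": 0},
  {"tx": 0, "ty": 0, "tz": 0.01, "twist": 0, "fingers": 0},
  {"tx": 0, "ty": 0, "tz": 0.008, "twist": 0, "fingers": 0},
  {"tx": 0, "ty": 0, "tz": 0, "twist": 0, "fingers": 0},
])

```text
clock: 19.2
eef_pos: [558.0, -68.8, 124.9]
tool_rot: [3.141, -0.0, -2.974]
force: [-2.2, 0.4, 5.6]
width: 17.3
gripper_force: 66.1
```

carry_out([
  {"tx": 0, "ty": 0, "tz": -0.025, "twist": 0, "fingers": 0},
  {"tx": -0.018, "ty": 0, "tz": 0, "twist": 0, "fingers": 0},
  {"tx": 0, "ty": 0, "tz": 0.01, "twist": 0, "fingers": 0},
  {"tx": 0, "ty": 0, "tz": 0.006, "twist": 0, "fingers": 0},
  {"tx": 0, "ty": 0, "tz": 0, "twist": 0, "fingers": 0},
])

```text
clock: 19.82
eef_pos: [563.5, -68.1, 127.9]
tool_rot: [-3.141, 0.0, -2.974]
force: [-3.0, 0.1, 6.5]
width: 17.1
gripper_force: 66.3
```

carry_out([
  {"tx": 0.006, "ty": 0, "tz": 0.011, "twist": 0, "fingers": 0},
  {"tx": 0.006, "ty": 0, "tz": 0.011, "twist": 0, "fingers": 0},
  {"tx": 0.006, "ty": 0, "tz": 0.011, "twist": 0, "fingers": 0},
])

```text
clock: 20.2
eef_pos: [558.4, -69.0, 118.6]
tool_rot: [-3.141, 0.001, -2.974]
force: [-4.5, 1.1, 12.2]
width: 17.2
gripper_force: 69.9
```

carry_out([
  {"tx": 0.003, "ty": 0, "tz": 0.009, "twist": 0, "fingers": 0},
  {"tx": 0, "ty": 0, "tz": 0.006, "twist": 0, "fingers": 0},
])

```text
clock: 20.45
eef_pos: [557.2, -69.1, 116.1]
tool_rot: [-3.141, 0.001, -2.974]
force: [-12.4, 1.0, 40.4]
width: 16.9
gripper_force: 74.9
```

carry_out([
  {"tx": 0, "ty": 0, "tz": -0.005, "twist": 0, "fingers": 0.35},
  {"tx": 0, "ty": 0, "tz": 0, "twist": 0, "fingers": 0.35},
  {"tx": 0, "ty": 0, "tz": 0, "twist": 0, "fingers": 0.35},
  {"tx": 0, "ty": 0, "tz": -0.1, "twist": 0, "fingers": 0.35},
  {"tx": 0, "ty": 0, "tz": -0.2, "twist": 0, "fingers": 0.35},
  {"tx": 0, "ty": 0, "tz": -0.1, "twist": 0, "fingers": 0.35},
  {"tx": 0, "ty": 0.2, "tz": 0, "twist": 0, "fingers": 0.35},
  {"tx": 0, "ty": 0.2, "tz": 0, "twist": 0, "fingers": 0.35},
  {"tx": 0, "ty": 0.2, "tz": 0, "twist": 0, "fingers": 0.35},
  {"tx": 0, "ty": 0.2, "tz": 0, "twist": 0, "fingers": 0.35},
  {"tx": 0, "ty": 0, "tz": 0, "twist": 0, "fingers": 0.35},
])

```text
clock: 21.82
eef_pos: [515.4, 174.3, 234.1]
tool_rot: [3.138, -0.0, -2.964]
force: [0.3, -1.1, 0.1]
width: 30.2
gripper_force: 0.0
```

Run:
```python
from h import *
s=ctrl.read_state(); print(s["clock"],s["eef_pos"],s["width"])
for n,roi in(("scene",(310,230,445,355)),("top",(345,180,455,285))):
    im=eyes.get_image(n); cv2.imwrite(f"pics/end_{n}.png",im["color"]); print(n); bed_dots(im,roi)
```

```text
21.825 [515.36905583 174.33655371 234.12095415] 30.20847586899815
scene
[[390.1, 310.7], [382.9, 320.5]] [[-26.9, -57.7, 67.0], [-47.6, -57.9, 67.0]]
[[356.0, 287.5], [349.1, 296.5]] [[-27.7, 18.2, 67.0], [-47.9, 18.0, 67.0]]
[[395.2, 268.8], [388.4, 277.8]] [[39.4, -19.0, 67.0], [19.2, -19.0, 67.0]]
[[361.5, 246.1], [355.1, 254.5]] [[41.7, 60.7, 67.0], [21.8, 60.3, 67.0]]
top
[[402.2, 259.0], [402.6, 269.1]] [[-28.1, 19.1, 67.0], [-48.1, 19.8, 67.0]]
[[442.4, 252.9], [442.8, 263.0]] [[-27.9, -56.6, 67.0], [-48.0, -56.3, 67.0]]
[[375.6, 226.4], [376.8, 237.0]] [[41.5, 61.7, 67.0], [21.3, 61.6, 67.0]]
[[419.5, 221.5], [420.4, 232.4]] [[38.7, -18.1, 67.0], [18.0, -18.3, 67.0]]
```

```bash
python3 -c "
from cell import job
print(job.finish_job())"
```

```text
the job is handed in; nothing more can be done
None
```

Both loose wedges are in the tray, head to tail beside the packed two. By my camera measurements all four lie flat and within tolerance; I handed the job in at about 22 s, but no verdict came back.

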